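# Roll the forming roller onto the seam line

### The job

Get the slab board ready for wrapping a clay cylinder: with the fingertips, push the top of the loose wooden roller sideways so that it rolls across the plaster board, turning over as it goes rather than skidding, and comes to rest lying along the dark scored line with its axis over the line and near the line's middle. Do not lift the roller or let it roll off the board, and leave the bowl, mug, jar and brush where they are. Finish with the roller lying still on the line by itself.

Things in the scene. Friction and masses are not known exactly. Their poses are not given: they have to be found in the camera images.
- roller: Loose wooden cylinder, 44 mm diameter, 150 mm long, dark ring near each end, 0.17 kg, lying on the board parallel to the line within 4 deg, 80-140 mm left or right of it. Origin: its centre, 22 mm above the board; x along its axis; y, z turn as it rolls. Slight rolling resistance. Driven by its top without slip it goes half as far as the fingertips; shoved from behind it may skid, not roll.
- line (a point): Middle of the dark scored line, 5 mm wide, 254 mm long, running along this point's x across the middle of a fixed off-white plaster board; y points across the line, z up. The board is 260 mm (x) by 400 mm (y), 18 mm thick; its top, where this point lies, is 18 mm above the bench. It is turned up to 17 deg.
- bowl: Small terracotta bowl, 72 mm across the rim, 38 mm high, loose, standing on the board on the other side of the line, 80 to 140 mm from it. Origin at the centre of its underside. Leave it alone.
- mug: White mug, 80 mm across, 90 mm high, loose on the bench to the left of the board. Origin at the centre of its underside. Leave it alone.
- jar: Amber glass jar with white lid, 70 mm across, 90 mm high, loose on the bench to the right of the board. Origin at the centre of its underside. Leave it alone.
- brush: Brush lying loose on the bench to the left of the board, its length along its own x axis. Leave it alone.
Not all that is in view belongs to the job. What is meant by the roller is not blue, red or turquoise, and is the smaller of those in its own colour.

How it is judged:
On the way:
1. the roller has turned over (rolled by at least 115 degrees) on the board (angle between roller's own z axis and vertical above 2 rad and z of roller in the frame of line between 0.017 and 0.027 m).
At the end, for the whole second after the job is handed in: The roller lies at rest on the board with its centre within 8 mm of the middle of the line, measured across it, and within 55 mm of the line's middle along it (both ends well on the board), its axis along the line to within 0.12 rad (about 7 degrees) (y of roller in the frame of line between -0.008 and 0.008 m and x of roller in the frame of line between -0.055 and 0.055 m and angle between the x axis of roller and the x axis of line, either way round below 0.12 rad and z of roller in the frame of line between 0.018 and 0.026 m and linear speed of roller below 0.01 m/s); the robot touches nothing.
It fails at once if the roller is lifted (more than 10 mm off the board) (z of roller in the frame of line above 0.032 m).
It fails at once if the roller falls off the board (z of roller in the frame of line below 0.01 m).
It fails at once if the bowl, mug, jar or brush is pushed about (more than 12 mm from where it stood) (distance of any of bowl, mug, jar, brush from where it was at the start of the episode above 0.012 m).
It also fails if it takes over 51 s, if anything falls off the work surface, if the arm or the gripper's body presses on something with over 40 N, if the wrist force passes 120 N, or if a joint passes its speed limit or range.

### The arm

A 6-joint arm with a two-finger parallel gripper is mounted at the origin on the work surface. World frame = base frame: x ahead of the robot, y to its left, z up, the work surface at z = 0. Lengths are in m, angles in rad, forces in N, time in s.
With the tool pointing down it reaches from about 0.3 to 0.95 m from the base axis. Payload 3.1 kg.
Tool frame: the origin (TCP) lies between the finger pads; the fingertips stand 25 mm ahead of it and the grasp point (between the pads) lies 6 mm ahead of it (robot.nose_length is the distance from the TCP to the fingertips, in m); z points along the fingers, y is the line along which they close (so a half turn about z gives the same grasp; the last joint's range is limited). The gripper opens to 85 mm and grips with 20 to 120 N. Pads are 22 mm wide; open, the fingers measure 114 mm over their backs; the gripper's body (76 mm by 85 mm) begins 54 mm behind the grasp point. The pads swing forward as they close: fully open they stand 13 mm farther back than shut.
Start: joints at [1.252, 0.308, 1.634, -0, 1.2, -0.07], TCP at [0.154, 0.606, 0.256] pointing down, gripper open.
Joint ranges: [-3.06, 3.06], [-0.79, 1.96], [0.05, 2.63], [-1.19, 4.34], [0.05, 2.64], [-2.94, 2.94]. Speed limits (rad/s): [2.79, 2.79, 3.14, 3.14, 3.14, 3.14].

### API

Orientations are given as a unit quaternion [x, y, z, w].
In Python, from cell import robot gives the robot as it stands.
- The arm moves only by the tool servo_tool, never from a script. Its arguments are lists of equal length, an entry for each row: "offset": the shift along the tool's x, y, z normalised to -1 to 1, where 1 is 0.12 m, a list of three; "angular": the turn, a rotation vector about the tool's x, y, z normalised to -1 to 1, where 1 is 0.5 rad, a list of three. A call has 1 to 8 rows; each row shifts and turns the commanded pose from where the row before left it, along the tool's axes as they then stand; what a row does not reach is not made up. A row lasts 1/8 s, in which the tool goes at most 62.5 mm and 10.7 degrees, less where a joint would pass 70% of its speed; a pose out of reach is approached as far as the arm can. A call with a number of a shift or a turn outside -1 to 1 is refused whole. A call with a gripper value outside its range is refused whole. "claw" is the finger opening in mm, from 0 to 85.4, set as the call begins (left out, the last holds). The fingers move at their own pace and stop on an object; "grip_force" is the grip in N (left out, the last holds). Time passes only in rows, so rows that do not move let the fingers close. It gives the time, the measured TCP pose, the force, the opening and the grip force at its end, in the units of the state.
- robot.sense(): the state, without advancing time (a new reading comes with each control period).
- robot.grab_frame(name): name is "scene" or "top" or "wrist"; returns the picture (480x640x3 uint8, red, green, blue); there is no depth.
- robot.get_calibration(name): a dict with "fovy" (degrees; the focal length in pixels is half the picture's height over the tangent of half this angle, whatever the lens; pixels are square), "cx", "cy" (the principal point, pixels), "origin" and "orientation" of the camera in the world; the wrist camera has in their place "hand_eye" (4x4, takes a point from camera to tool coordinates, whose origin is the TCP and whose axes are the flange's). Camera axes: x right, y up, looking along -z (the intrinsics and any distortion apply to the point x, -y, -z); pixel columns grow to the right and rows downward; lengths in m; the calibration is good to about 2 mm. A picture is of the moment at which its call begins: read the wrist's pose just before it. get_calibration takes no time and is no camera call.
- robot.sign_off(): hands the job in; it is judged then, once.
The state is a dict: "time_s": time; "joint_pos": joint angles; "qvel": joint speeds; "joint_efforts": joint torques, N m; "tcp_pos": TCP position; "eef_rot": TCP orientation; "ft_force": force on the tool from outside, world axes, zero at the start; "torque": the same for the moment, N m; "grip_width": finger opening in m; "gripper_force": force on a finger pad.
Only numpy, scipy, OpenCV 4.12 (cv2) and the standard library are available. Lean on these libraries where they do the work, as an engineer would, in place of code of your own. Each camera call takes 0.05 s, during which the arm holds its last target. There are 200 camera calls.

## Working session

There is one attempt and no reset: what is moved stays moved. The work goes in short steps, Python scripts to look and compute and a tool call to move; the robot and the scene stay as the last step left them, time stands still between calls to the robot, and variables do not carry over. Pictures are saved under pics/ and viewed, at most 10 in all, crops included, and the job is handed in when it is done.

Besides the shell and the picture viewer there is one more tool, called after "Call:" as name(argument=value, ...) on one line, values as JSON. servo_tool: Moves the arm, as the interface text tells. Scaled input: -1 to 1 covers 0.12 m each way for a shift and 0.5 rad each way for a turn. Its arguments: {"type":"object","properties":{"offset":{"type":"array"},"angular":{"type":"array"},"claw":{"type":"number"},"grip_force":{"type":"number"}},"required":["offset","angular"]}

```bash
mkdir -p pics; python3 - <<'E'
from cell import robot
import cv2
for n in("scene","top"):
    cv2.imwrite(f"pics/{n}0.png",robot.grab_frame(n)[:,:,::-1]); print(n,robot.get_calibration(n))
s=robot.sense();print(s["time_s"],s["tcp_pos"],s["eef_rot"],s["grip_width"],robot.get_calibration("wrist"))
E
```

```text
scene {'fovy': 57.171662602434, 'cx': 316.8054674061867, 'cy': 236.58154759788093, 'origin': array([ 1.00565233, -0.6589656 ,  0.81472206]), 'orientation': array([0.37622921, 0.12564102, 0.30038099, 0.86743137])}
top {'fovy': 50.91890603681541, 'cx': 317.413340398831, 'cy': 246.28948307682805, 'origin': array([ 0.36416128, -0.02082983,  1.19324276]), 'orientation': array([-0.05990367,  0.05009837,  0.71509702, -0.69464952])}
0.1 [0.15368861 0.60506251 0.25513587] [ 1.24068950e-01  9.92273009e-01 -1.06120242e-03 -2.13116254e-04] 0.08526045950743853 {'fovy': 68.16001883226232, 'cx': 315.3052050747556, 'cy': 239.48993732218807, 'hand_eye': array([[ 9.44218067e-04,  9.55818689e-01,  2.93955340e-01,
         7.49080503e-02],
       [ 9.99998413e-01, -4.58332159e-04, -1.72180619e-03,
        -1.69110174e-04],
       [-1.51100535e-03,  2.93956499e-01, -9.55817605e-01,
        -1.18673791e-01],
       [ 0.00000000e+00,  0.00000000e+00,  0.00000000e+00,
         1.00000000e+00]])}
```

View pics/top0.png

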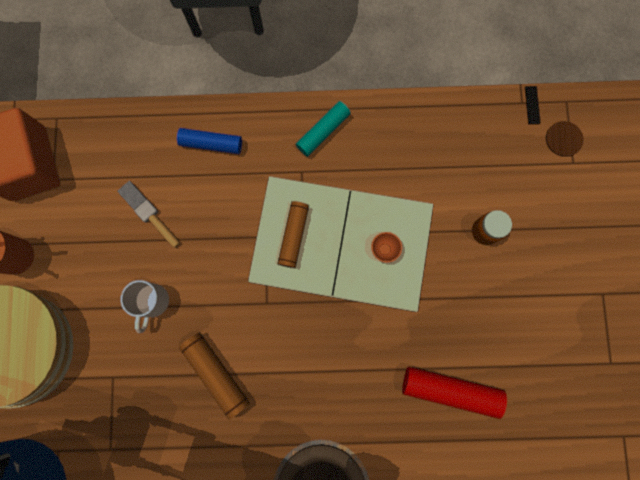

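View pics/scene0.png

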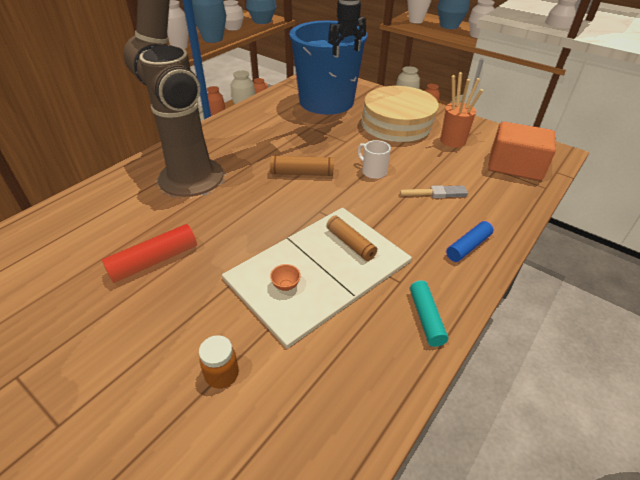

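The top view shows the roller on the board, from about (300,203) to (287,266). The scored line runs (349,191)–(333,295), the bowl is at (386,247), and the board corners are (269,178), (433,203), (417,311) and (250,283). The larger brown roller on the bench is a decoy.

```bash
cat > h.py <<'E'
import numpy as np, cv2
from scipy.spatial.transform import Rotation as R
from cell import robot
def ray(cal,px,pose=None):
    f=240/np.tan(np.radians(cal["fovy"])/2); px=np.atleast_2d(px).astype(float)
    d=np.c_[(px[:,0]-cal["cx"])/f,-(px[:,1]-cal["cy"])/f,-np.ones(len(px))]
    if "origin" in cal: return np.array(cal["origin"]),R.from_quat(cal["orientation"]).apply(d)
    H=cal["hand_eye"];q=R.from_quat(pose["eef_rot"])
    return q.apply(H[:3,3])+pose["tcp_pos"],q.apply(d@H[:3,:3].T)
def at(cal,px,z,pose=None):
    o,d=ray(cal,px,pose); return (o+d*((z-o[2])/d[:,2])[:,None])[:,:2]
E
python3 - <<'E'
from h import *
np.set_printoptions(precision=4,suppress=True)
im=cv2.imread("pics/top0.png"); cal=robot.get_calibration("top")
b=cv2.inRange(cv2.cvtColor(im,cv2.COLOR_BGR2HSV),(15,0,130),(60,75,255))
n,l,st,c=cv2.connectedComponentsWithStats(cv2.morphologyEx(b,cv2.MORPH_CLOSE,np.ones((7,7))))
i=l[200,320]; m=(l==i).astype(np.uint8); print(st[i])
cs=max(cv2.findContours(m,cv2.RETR_EXTERNAL,2)[0],key=cv2.contourArea)
p=at(cal,cs[:,0],.018); print("board",cv2.minAreaRect((p*1000).astype(np.float32)))
L=at(cal,[(349,191),(333,295)],.018); print("line",L,L.mean(0),np.degrees(np.arctan2(*(L[0]-L[1])[::-1])))
hull=cv2.fillConvexPoly(np.zeros_like(m),cv2.convexHull(cs),1)
hs=cv2.cvtColor(im,cv2.COLOR_BGR2HSV)
w=((hs[:,:,1]>110)&(hull>0)).astype(np.uint8)
n,l,st,c=cv2.connectedComponentsWithStats(w)
for k in range(1,n):
    if st[k][4]>150:
        ys,xs=np.where(l==k); q=at(cal,np.c_[xs,ys],.04)
        print("blob",st[k],at(cal,c[k],.04),cv2.minAreaRect((q*1000).astype(np.float32)))
E
```

```text
[  249   177   184   134 15831]
board ((557.164306640625, -63.09733581542969), (398.41278076171875, 258.67596435546875), 78.33108520507812)
line [[ 0.6808 -0.0865]
 [ 0.4333 -0.0401]] [ 0.557  -0.0633] -10.62725448274462
blob [ 278  201   31   67 1179] [[0.576  0.0487]] ((577.291015625, 48.350830078125), (42.98359298706055, 154.4738006591797), 76.3105697631836)
blob [371 232  32  31 771] [[ 0.5392 -0.1662]] ((539.1709594726562, -165.69004821777344), (71.66987609863281, 69.65583801269531), 42.5319709777832)
```

Call:
servo_tool(offset=[[-0.378, -0.296, 0], [-0.378, -0.296, 0], [-0.378, -0.296, 0], [-0.378, -0.296, 0], [-0.378, -0.296, 0], [-0.378, -0.296, 0]], angular=[[0, 0, 0], [0, 0, 0], [0, 0, 0], [0, 0, 0], [0, 0, 0], [0, 0, 0]])

```text
time_s: 0.85
tcp_pos: [0.3659, 0.3304, 0.256]
eef_rot: [0.124, 0.992, -0.0, -0.0]
ft_force: [1.0, 0.3, 0.6]
grip_width: 0.0854
gripper_force: 0.0
```

Call:
servo_tool(offset=[[-0.378, -0.296, 0], [-0.378, -0.296, 0], [-0.378, -0.296, 0], [-0.378, -0.296, 0], [-0.378, -0.296, 0], [-0.378, -0.296, 0]], angular=[[0, 0, 0], [0, 0, 0], [0, 0, 0], [0, 0, 0], [0, 0, 0], [0, 0, 0]])

```text
time_s: 1.6
tcp_pos: [0.5771, 0.057, 0.2558]
eef_rot: [0.124, 0.992, 0.0, -0.0]
ft_force: [1.2, 0.8, -0.5]
grip_width: 0.0858
gripper_force: 0.0
```

Call:
servo_tool(offset=[[0, 0, 0], [0, 0, 0], [0, 0, 0], [0, 0, 0], [0, 0, 0], [0, 0, 0], [0, 0, 0], [0, 0, 0]], angular=[[0, 0, 0.37], [0, 0, 0.37], [0, 0, 0.37], [0, 0, 0.37], [0, 0, 0.37], [0, 0, 0.37], [0, 0, 0.37], [0, 0, 0.37]])

```text
time_s: 2.6
tcp_pos: [0.5761, 0.0586, 0.2556]
eef_rot: [0.763, 0.647, -0.0, -0.0]
ft_force: [0.9, 0.2, 0.2]
grip_width: 0.0855
gripper_force: 0.0
```

```bash
python3 - <<'E'
from h import *
s=robot.sense(); cv2.imwrite("pics/w1.png",robot.grab_frame("wrist")[:,:,::-1])
import pickle; pickle.dump(s,open("w1.pkl","wb"))
print(s["time_s"],s["tcp_pos"],R.from_quat(s["eef_rot"]).as_matrix().round(3),s["ft_force"],s["joint_pos"])
E
```

```text
2.6 [0.57607027 0.05860369 0.2556221 ] [[ 0.163  0.987 -0.001]
 [ 0.987 -0.163 -0.   ]
 [-0.    -0.001 -1.   ]] [0.86345736 0.22045586 0.15094684] [2.61819455e-02 2.21817953e-01 1.74438196e+00 9.94272623e-06
 1.17665478e+00 1.90262946e-01]
```

View pics/w1.png

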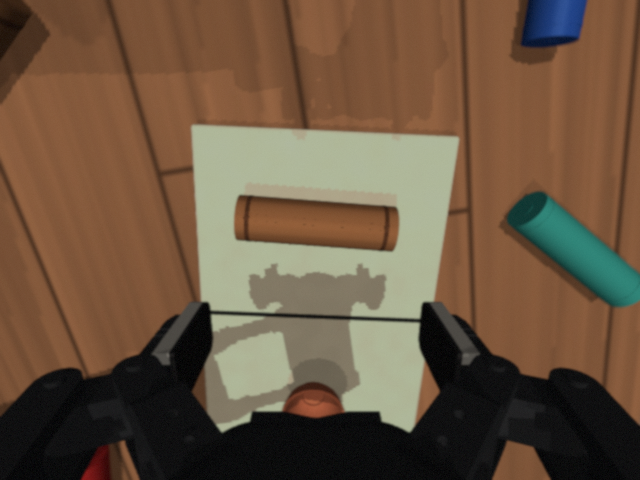

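The wrist view shows the roller spanning (236–398, 197–250) and the line from (211,313) to (421,320), with the fingers at the bottom corners.

```bash
cat >> h.py <<'E'
def wrist(im,s,show=True):
    """roller and line in the tool xy frame (mm, deg), tool pointing down"""
    cal=robot.get_calibration("wrist"); hs=cv2.cvtColor(im,cv2.COLOR_BGR2HSV); Rm=R.from_quat(s["eef_rot"]).as_matrix()
    tool=lambda px,z:((np.c_[at(cal,px,z,s),np.full(len(px),z)]-s["tcp_pos"])@Rm)[:,:2]*1000
    b=cv2.inRange(hs,(20,15,60),(60,90,255)); b=cv2.morphologyEx(b,cv2.MORPH_OPEN,np.ones((3,3)))
    n,l,st,c=cv2.connectedComponentsWithStats(cv2.morphologyEx(b,cv2.MORPH_CLOSE,np.ones((9,9))))
    m=(l==1+np.argmax(st[1:,4])).astype(np.uint8)
    hull=cv2.fillConvexPoly(np.zeros_like(m),cv2.convexHull(cv2.findNonZero(m)),1)
    w=((hs[:,:,1]>120)&(hs[:,:,2]>50)&(hull>0)).astype(np.uint8)
    w=cv2.morphologyEx(w,cv2.MORPH_CLOSE,np.ones((9,9)))
    n,l,st,c=cv2.connectedComponentsWithStats(w)
    for k in range(1,n):
        if st[k][4]>800:
            ys,xs=np.where(l==k); (cx,cy),wh,a=cv2.minAreaRect(tool(np.c_[xs,ys],.04).astype(np.float32))
            print("blob tool",round(cx,1),round(cy,1),np.round(wh,1),round(a,1),st[k])
    return tool
E
python3 - <<'E'
from h import *
import pickle; s=pickle.load(open("w1.pkl","rb")); im=cv2.imread("pics/w1.png")
t=wrist(im,s)
g=cv2.cvtColor(im,cv2.COLOR_BGR2GRAY)
# dark line centre rows at columns
P=[]
for x in range(225,412,8):
    c=g[303:330,x].astype(float); w=np.clip(np.median(c)-15-c,0,None); P.append((x,303+(w*np.arange(27)).sum()/max(w.sum(),1)))
q=t(np.array(P),.018); f=np.polyfit(q[:,1],q[:,0],1); print("line x=%.1f at y=0, slope deg %.2f, resid %.2f"%(f[1],np.degrees(np.arctan(f[0])),np.std(q[:,0]-np.polyval(f,q[:,1]))))
print("board corners top L,R; roller ends",t(np.array([(194,126),(458,137)]),.018),t(np.array([(236,222),(398,228)]),.04))
Rm=R.from_quat(s["eef_rot"]).as_matrix()
for nme,p in(("M",(.557,-.0633,.018)),("bowl",(.539,-.166,.03)),("roller",(.5765,.0486,.04))): print(nme,((np.array(p)-s["tcp_pos"])@Rm*1000).round(1))
E
```

```text
blob tool -10.9 1.6 [ 43.1 158.6] 4.4 [ 235  196  163   54 6898]
blob tool -221.2 1.8 [48.8 67.5] 17.1 [ 283  383   61   36 1527]
line x=-124.5 at y=0, slope deg -1.06, resid 1.81
board corners top L,R; roller ends [[  79.31462409 -115.90497728]
 [  69.44418011  137.83735653]] [[ -9.71782145 -76.75729247]
 [-15.57188895  80.91498174]]
M [-123.3    1.4  237.6]
bowl [-227.6    0.4  225.7]
roller [ -9.7   2.3 215.6]
```

Call:
servo_tool(offset=[[0.1, 0.016, 0.44], [0, 0, 0.44], [0, 0, 0.44], [0, 0, 0.0], [0, 0, 0]], angular=[[0, 0, 0.087], [0, 0, 0], [0, 0, 0], [0, 0, 0], [0, 0, 0]], claw=70)

```text
time_s: 3.28
tcp_pos: [0.5816, 0.0702, 0.0993]
eef_rot: [0.774, 0.633, 0.001, 0.001]
ft_force: [0.0, -1.1, -0.1]
grip_width: 0.0698
gripper_force: 0.0
```

```bash
python3 - <<'E'
from h import *
s=robot.sense(); im=robot.grab_frame("wrist")[:,:,::-1].copy(); cv2.imwrite("pics/w2.png",im)
cv2.imwrite("pics/s2.png",cv2.resize(robot.grab_frame("scene")[150:390,160:480,::-1],None,fx=2.4,fy=2.4))
print(s["tcp_pos"],s["ft_force"],robot.nose_length); wrist(im,s)
E
```

```text
[0.58155113 0.07022027 0.09931326] [ 0.00124513 -1.14472846 -0.07798387] 0.025
blob tool -25.2 -2.1 [ 49.8 170.6] 2.1 [  161   272   300    86 17539]
```

View pics/w2.png

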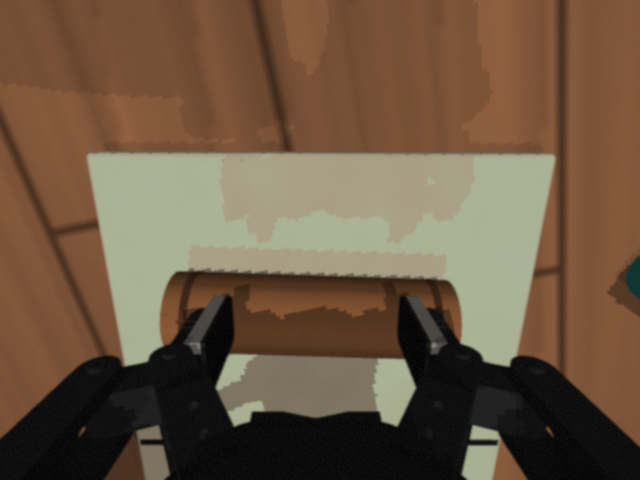

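View pics/s2.png

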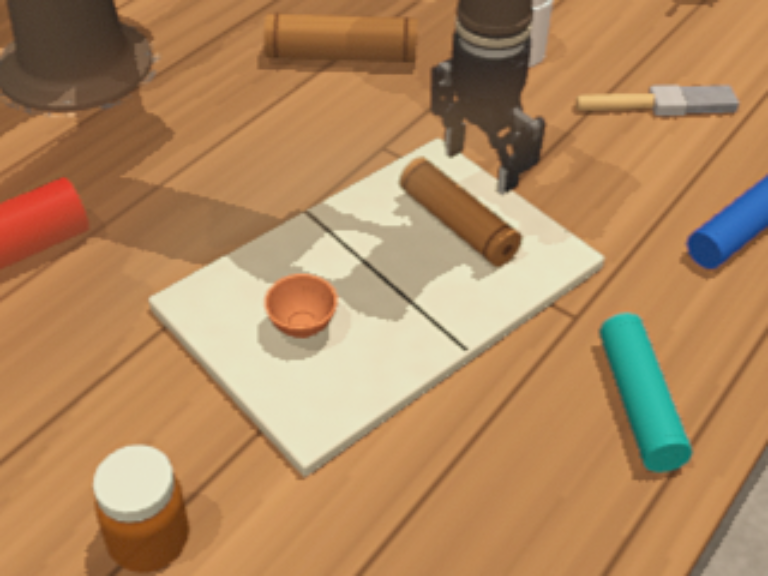

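The wrist view shows the roller (161–461, 272–358) below the fingers, with the line at row 441 and level in the image, so the tool is aligned with the board. The scene view shows the fingertips still just behind and above the roller.

Call:
servo_tool(offset=[[-0.12, 0, 0], [0, 0, 0.08], [0, 0, 0]], angular=[[0, 0, 0], [0, 0, 0], [0, 0, 0]])

```text
time_s: 3.75
tcp_pos: [0.5766, 0.0556, 0.0877]
eef_rot: [0.775, 0.632, -0.001, -0.001]
ft_force: [-0.7, 0.1, -0.7]
grip_width: 0.07
gripper_force: 0.0
```

Call:
servo_tool(offset=[[0, 0, 0.017], [0, 0, 0]], angular=[[0, 0, 0], [0, 0, 0]])

```text
time_s: 4.0
tcp_pos: [0.5773, 0.0562, 0.086]
eef_rot: [0.775, 0.632, -0.0, -0.0]
ft_force: [0.5, -0.1, -0.4]
grip_width: 0.07
gripper_force: 0.0
```

Call:
servo_tool(offset=[[0, 0, 0.017], [0, 0, 0]], angular=[[0, 0, 0], [0, 0, 0]])

```text
time_s: 4.25
tcp_pos: [0.5773, 0.0562, 0.084]
eef_rot: [0.775, 0.632, -0.0, -0.0]
ft_force: [0.7, 0.3, -0.1]
grip_width: 0.07
gripper_force: 0.0
```

Call:
servo_tool(offset=[[0, 0, 0.015], [0, 0, 0]], angular=[[0, 0, 0], [0, 0, 0]])

```text
time_s: 4.5
tcp_pos: [0.5773, 0.0561, 0.0822]
eef_rot: [0.775, 0.632, -0.0, -0.0]
ft_force: [0.2, -0.5, 0.2]
grip_width: 0.0696
gripper_force: 0.0
```

Call:
servo_tool(offset=[[0, 0, 0.012], [0, 0, 0]], angular=[[0, 0, 0], [0, 0, 0]])

```text
time_s: 4.75
tcp_pos: [0.5773, 0.056, 0.0808]
eef_rot: [0.775, 0.632, -0.0, -0.0]
ft_force: [0.1, 0.9, 0.0]
grip_width: 0.07
gripper_force: 0.0
```

Call:
servo_tool(offset=[[0, 0, 0.012], [0, 0, 0]], angular=[[0, 0, 0], [0, 0, 0]])

```text
time_s: 5.0
tcp_pos: [0.5774, 0.056, 0.0794]
eef_rot: [0.775, 0.632, -0.0, -0.0]
ft_force: [0.1, -0.3, -0.7]
grip_width: 0.0705
gripper_force: 0.0
```

Call:
servo_tool(offset=[[0, 0, 0.009], [0, 0, 0]], angular=[[0, 0, 0], [0, 0, 0]])

```text
time_s: 5.25
tcp_pos: [0.5775, 0.0562, 0.0791]
eef_rot: [0.775, 0.632, 0.0, -0.0]
ft_force: [-2.0, 0.5, 5.1]
grip_width: 0.07
gripper_force: 2.4
```

Call:
servo_tool(offset=[[0, 0, 0.009], [0, 0, 0]], angular=[[0, 0, 0], [0, 0, 0]])

```text
time_s: 5.5
tcp_pos: [0.5776, 0.0564, 0.079]
eef_rot: [0.775, 0.632, 0.0, -0.0]
ft_force: [-3.9, 1.2, 10.2]
grip_width: 0.0702
gripper_force: 5.1
```

Call:
servo_tool(offset=[[-0.04, 0, 0], [-0.05, 0, 0], [-0.05, 0, 0], [-0.05, 0, 0], [-0.04, 0, 0], [0, 0, 0]], angular=[[0, 0, 0], [0, 0, 0], [0, 0, 0], [0, 0, 0], [0, 0, 0], [0, 0, 0]])

```text
time_s: 6.25
tcp_pos: [0.5712, 0.0291, 0.0791]
eef_rot: [0.775, 0.632, -0.001, -0.001]
ft_force: [-6.5, 1.3, 12.9]
grip_width: 0.07
gripper_force: 6.5
```

```bash
python3 - <<'E'
from h import *
s=robot.sense(); im=robot.grab_frame("wrist")[:,:,::-1].copy(); cv2.imwrite("pics/w3.png",im)
print(s["tcp_pos"],s["ft_force"]); wrist(im,s)
E
```

```text
[0.57120371 0.02913785 0.07911538] [-6.53012395  1.32365663 12.86898313]
blob tool 3.5 -0.4 [ 47.9 174.4] 2.0 [  136   233   356   101 29030]
```

View pics/w3.png

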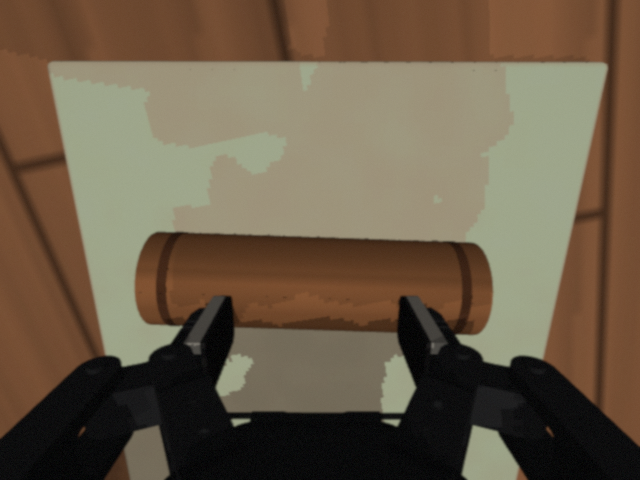

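Contact was made with the tips at about z = 0.062. The roller rolled about 13 mm for 28 mm of tip travel, and the picture shows it between the fingers at rows 233–333. I'll re-index and repeat.

Call:
servo_tool(offset=[[0, 0, -0.04], [0, 0, -0.04], [0.125, 0, 0], [0, 0, 0.04], [0, 0, 0.04], [0, 0, 0]], angular=[[0, 0, 0], [0, 0, 0], [0, 0, 0], [0, 0, 0], [0, 0, 0], [0, 0, 0]])

```text
time_s: 7.05
tcp_pos: [0.5752, 0.0444, 0.0788]
eef_rot: [0.775, 0.632, -0.0, -0.001]
ft_force: [-2.2, 0.9, 12.6]
grip_width: 0.0702
gripper_force: 5.8
```

Call:
servo_tool(offset=[[-0.03, 0, 0], [-0.05, 0, 0], [-0.055, 0, 0], [-0.055, 0, 0], [-0.05, 0, 0], [-0.04, 0, 0], [-0.03, 0, 0], [0, 0, 0]], angular=[[0, 0, 0], [0, 0, 0], [0, 0, 0], [0, 0, 0], [0, 0, 0], [0, 0, 0], [0, 0, 0], [0, 0, 0]])

```text
time_s: 8.05
tcp_pos: [0.5664, 0.0073, 0.0789]
eef_rot: [0.775, 0.632, -0.001, -0.001]
ft_force: [-7.4, 0.0, 15.6]
grip_width: 0.0702
gripper_force: 7.8
```

```bash
python3 - <<'E'
from h import *
s=robot.sense(); im=robot.grab_frame("wrist")[:,:,::-1].copy(); cv2.imwrite("pics/w4.png",im)
print(s["tcp_pos"],s["ft_force"]); wrist(im,s)
E
```

```text
[0.56643718 0.00734611 0.07894692] [-7.39457373  0.01567205 15.62772292]
blob tool 6.9 -0.8 [ 47.6 174.3] 2.1 [  133   226   360   102 30056]
```

Call:
servo_tool(offset=[[0, 0, -0.04], [0, 0, -0.04], [0.155, 0, 0], [0, 0, 0.04], [0, 0, 0.04], [0, 0, 0]], angular=[[0, 0, 0], [0, 0, 0], [0, 0, 0], [0, 0, 0], [0, 0, 0], [0, 0, 0]])

```text
time_s: 8.85
tcp_pos: [0.5713, 0.0262, 0.0786]
eef_rot: [0.775, 0.632, -0.0, -0.001]
ft_force: [-2.4, 1.6, 11.5]
grip_width: 0.0699
gripper_force: 5.8
```

Call:
servo_tool(offset=[[-0.03, 0, 0], [-0.05, 0, 0], [-0.055, 0, 0], [-0.055, 0, 0], [-0.05, 0, 0], [-0.04, 0, 0], [-0.03, 0, 0], [0, 0, 0]], angular=[[0, 0, 0], [0, 0, 0], [0, 0, 0], [0, 0, 0], [0, 0, 0], [0, 0, 0], [0, 0, 0], [0, 0, 0]])

```text
time_s: 9.85
tcp_pos: [0.5626, -0.0109, 0.079]
eef_rot: [0.775, 0.633, -0.001, -0.001]
ft_force: [-8.0, 0.4, 16.4]
grip_width: 0.0702
gripper_force: 8.1
```

Call:
servo_tool(offset=[[0, 0, -0.04], [0, 0, -0.04], [0.155, 0, 0], [0, 0, 0.04], [0, 0, 0.04], [0, 0, 0]], angular=[[0, 0, 0], [0, 0, 0], [0, 0, 0], [0, 0, 0], [0, 0, 0], [0, 0, 0]])

```text
time_s: 10.6
tcp_pos: [0.5676, 0.0079, 0.0785]
eef_rot: [0.775, 0.632, -0.0, -0.001]
ft_force: [-3.1, 1.9, 12.0]
grip_width: 0.0705
gripper_force: 5.6
```

Call:
servo_tool(offset=[[-0.03, 0, 0], [-0.05, 0, 0], [-0.055, 0, 0], [-0.055, 0, 0], [-0.05, 0, 0], [-0.04, 0, 0], [-0.03, 0, 0], [0, 0, 0]], angular=[[0, 0, 0], [0, 0, 0], [0, 0, 0], [0, 0, 0], [0, 0, 0], [0, 0, 0], [0, 0, 0], [0, 0, 0]])

```text
time_s: 11.6
tcp_pos: [0.5589, -0.0291, 0.079]
eef_rot: [0.774, 0.633, -0.001, -0.001]
ft_force: [-7.7, 1.7, 16.6]
grip_width: 0.0699
gripper_force: 8.3
```

```bash
python3 - <<'E'
from h import *
s=robot.sense(); im=robot.grab_frame("wrist")[:,:,::-1].copy(); cv2.imwrite("pics/w5.png",im)
print(s["tcp_pos"],s["ft_force"]); wrist(im,s)
E
```

```text
[ 0.55885208 -0.02914086  0.0789937 ] [-7.72966183  1.67496628 16.57215084]
blob tool 5.5 -2.3 [ 48.2 174.3] 2.0 [  131   229   358   103 29803]
```

View pics/w5.png

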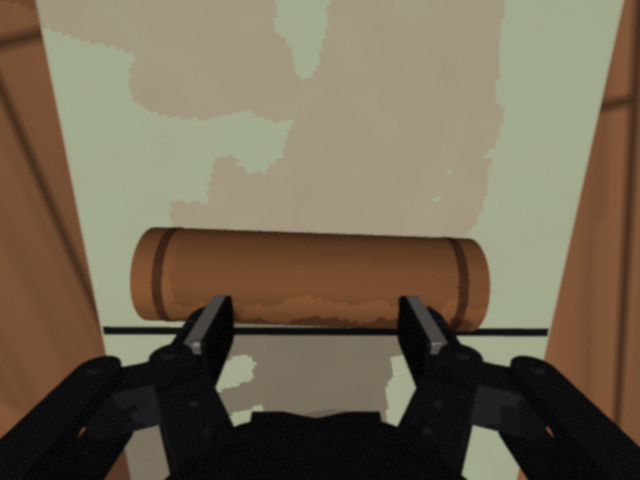

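The line is at row 330, with the roller at rows 228–332 just short of it and tilted about 1.5° to it.

```bash
cat >> h.py <<'E'
def gap(im,s,ll,lr,cols=(250,380),rows=(150,400)):
    """tool-frame x of line and of roller axis at two columns, mm (axis via bisector of tangent rays, z=.04)"""
    cal=robot.get_calibration("wrist"); Rm=R.from_quat(s["eef_rot"]).as_matrix()
    hs=cv2.cvtColor(im,cv2.COLOR_BGR2HSV)
    t=lambda p,z:((np.c_[at(cal,[p],z,s),[[z]]]-s["tcp_pos"])@Rm)[0,:2]*1000
    a,b=t(ll,.018),t(lr,.018); print("line",a,b)
    A=[]
    for c in cols:
        r=np.where(hs[rows[0]:rows[1],c,1]>135)[0]+rows[0]
        o,d=ray(cal,[(c,r.min()-.5),(c,r.max()+.5)],s); d=(d@Rm); d[:,1]*=1
        e=d/np.linalg.norm(d[:,[0,2]],axis=1)[:,None]; m=e.sum(0); o=(o-s["tcp_pos"])@Rm
        k=(s["tcp_pos"][2]-.04-o[2])/m[2]; p=(o+k*m)*1000; A.append(p[:2]); print("col",c,r.min(),r.max(),"axis",p.round(1))
    A=np.array(A); sl=(A[1,0]-A[0,0])/(A[1,1]-A[0,1]); ls=(b[0]-a[0])/(b[1]-a[1])
    ym=(a[1]+b[1])/2; print("across at mid: %.1f mm, roller slope %.2f deg, line slope %.2f, line mid y %.1f"%(A[0,0]+sl*(ym-A[0,1])-(a[0]+b[0])/2,np.degrees(np.arctan(sl)),np.degrees(np.arctan(ls)),ym))
E
python3 - <<'E'
from h import *
s=robot.sense(); im=cv2.imread("pics/w5.png")
gap(im,s,(106,329.5),(547,332),cols=(185,440))
gap(im,s,(106,329.5),(547,332),cols=(245,390))
E
```

```text
line [ -34.53190051 -120.24850053] [-35.44897032 133.20135401]
col 185 230 334 axis [  5.5 -62.7  39. ]
col 440 239 314 axis [ 8.2 60.  39. ]
across at mid: 42.1 mm, roller slope 1.26 deg, line slope -0.21, line mid y 6.5
line [ -34.53190051 -120.24850053] [-35.44897032 133.20135401]
col 245 232 321 axis [  8.3 -33.6  39. ]
col 390 237 328 axis [ 5.3 36.1 39. ]
across at mid: 41.5 mm, roller slope -2.47 deg, line slope -0.21, line mid y 6.5
```

About 42 mm is left, so three strokes of about 14 mm of roll each. I'll do two, then measure.

Call:
servo_tool(offset=[[0, 0, -0.04], [0, 0, -0.04], [0.12, 0, 0], [0, 0, 0.04], [0, 0, 0.04], [0, 0, 0]], angular=[[0, 0, 0], [0, 0, 0], [0, 0, 0], [0, 0, 0], [0, 0, 0], [0, 0, 0]])

```text
time_s: 12.4
tcp_pos: [0.563, -0.0146, 0.079]
eef_rot: [0.775, 0.633, -0.0, -0.001]
ft_force: [-4.1, 1.8, 14.0]
grip_width: 0.0699
gripper_force: 6.9
```

Call:
servo_tool(offset=[[-0.03, 0, 0], [-0.045, 0, 0], [-0.045, 0, 0], [-0.045, 0, 0], [-0.045, 0, 0], [-0.03, 0, 0], [0, 0, 0]], angular=[[0, 0, 0], [0, 0, 0], [0, 0, 0], [0, 0, 0], [0, 0, 0], [0, 0, 0], [0, 0, 0]])

```text
time_s: 13.28
tcp_pos: [0.5563, -0.0433, 0.079]
eef_rot: [0.775, 0.633, -0.001, -0.001]
ft_force: [-7.9, 0.9, 16.9]
grip_width: 0.0702
gripper_force: 8.0
```

Call:
servo_tool(offset=[[0, 0, -0.04], [0, 0, -0.04], [0.12, 0, 0], [0, 0, 0.04], [0, 0, 0.04], [0, 0, 0]], angular=[[0, 0, 0], [0, 0, 0], [0, 0, 0], [0, 0, 0], [0, 0, 0], [0, 0, 0]])

```text
time_s: 14.02
tcp_pos: [0.5601, -0.0287, 0.0789]
eef_rot: [0.775, 0.633, -0.0, -0.001]
ft_force: [-3.9, 2.5, 12.8]
grip_width: 0.07
gripper_force: 6.9
```

Call:
servo_tool(offset=[[-0.03, 0, 0], [-0.045, 0, 0], [-0.045, 0, 0], [-0.045, 0, 0], [-0.045, 0, 0], [-0.03, 0, 0], [0, 0, 0]], angular=[[0, 0, 0], [0, 0, 0], [0, 0, 0], [0, 0, 0], [0, 0, 0], [0, 0, 0], [0, 0, 0]])

```text
time_s: 14.9
tcp_pos: [0.5534, -0.0574, 0.079]
eef_rot: [0.775, 0.633, -0.001, -0.001]
ft_force: [-7.0, 1.2, 15.8]
grip_width: 0.0697
gripper_force: 8.1
```

```bash
python3 - <<'E'
from h import *
s=robot.sense(); im=robot.grab_frame("wrist")[:,:,::-1].copy(); cv2.imwrite("pics/w6.png",im)
print(s["tcp_pos"],s["ft_force"]); wrist(im,s)
g=im.max(2)
for c in (125,140,500,525): print(c,[int(v) for v in g[200:330:3,c]])
E
```

```text
[ 0.55335904 -0.05739238  0.07902747] [-6.96799903  1.15398891 15.83546525]
blob tool 4.8 -4.2 [ 47.8 174.8] 2.0 [  126   230   361   102 29460]
125 [165, 164, 165, 164, 166, 166, 166, 167, 167, 166, 167, 167, 168, 164, 165, 164, 164, 164, 165, 166, 164, 164, 164, 164, 162, 159, 157, 57, 42, 49, 155, 161, 162, 162, 161, 163, 163, 163, 163, 164, 163, 165, 162, 163]
140 [165, 165, 165, 165, 165, 165, 164, 165, 165, 166, 164, 158, 112, 84, 91, 96, 102, 106, 107, 108, 111, 115, 119, 121, 121, 125, 126, 125, 124, 126, 123, 123, 119, 120, 119, 116, 113, 107, 99, 95, 107, 162, 162, 164]
500 [162, 162, 161, 162, 163, 161, 164, 163, 162, 163, 163, 164, 163, 163, 163, 166, 165, 165, 165, 165, 166, 167, 166, 168, 164, 166, 164, 107, 14, 21, 125, 165, 164, 165, 165, 164, 166, 165, 164, 164, 164, 165, 165, 164]
525 [165, 165, 166, 165, 163, 163, 165, 165, 166, 166, 164, 166, 166, 166, 167, 168, 167, 167, 166, 166, 166, 166, 167, 166, 165, 165, 165, 120, 16, 17, 112, 163, 164, 163, 164, 163, 165, 166, 165, 166, 166, 166, 167, 166]
```

View pics/w6.png

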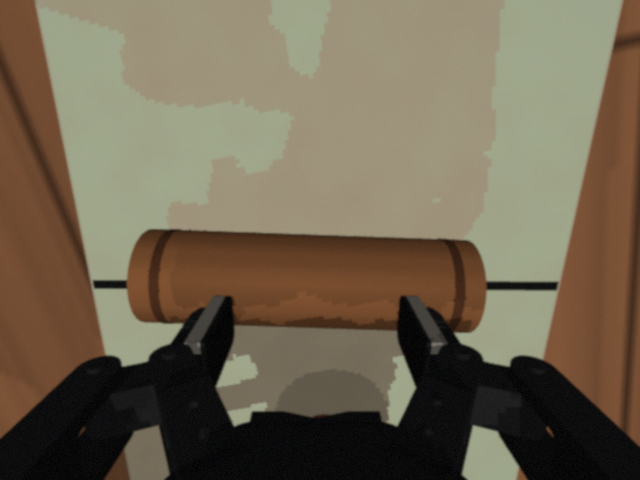

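The roller now covers the line. The line ends show at rows 284 (left) and 286 (right), and perspective makes the roller look more central than it is.

```bash
python3 - <<'E'
from h import *
s=robot.sense(); im=cv2.imread("pics/w6.png")
gap(im,s,(95,284.),(557,286),cols=(245,390))
gap(im,s,(95,284.),(557,286),cols=(185,390))
E
```

```text
line [  -6.05670841 -121.41804244] [ -6.72799689 133.26906158]
col 245 234 323 axis [  7.2 -33.7  39. ]
col 390 239 328 axis [ 4.7 36.2 39. ]
across at mid: 12.2 mm, roller slope -2.07 deg, line slope -0.15, line mid y 5.9
line [  -6.05670841 -121.41804244] [ -6.72799689 133.26906158]
col 185 232 390 axis [ -8.7 -64.2  39. ]
col 390 239 328 axis [ 4.7 36.2 39. ]
across at mid: 7.0 mm, roller slope 7.61 deg, line slope -0.15, line mid y 5.9
```

12 mm is left, so one 24.4 mm stroke, then lift clear.

Call:
servo_tool(offset=[[0, 0, -0.04], [0, 0, -0.04], [0.1, 0, 0], [0, 0, 0.04], [0, 0, 0.04], [0, 0, 0]], angular=[[0, 0, 0], [0, 0, 0], [0, 0, 0], [0, 0, 0], [0, 0, 0], [0, 0, 0]])

```text
time_s: 15.7
tcp_pos: [0.5567, -0.0453, 0.079]
eef_rot: [0.774, 0.633, -0.0, -0.001]
ft_force: [-5.2, 2.2, 14.6]
grip_width: 0.0702
gripper_force: 7.2
```

Call:
servo_tool(offset=[[-0.025, 0, 0], [-0.04, 0, 0], [-0.04, 0, 0], [-0.04, 0, 0], [-0.035, 0, 0], [-0.023, 0, 0], [0, 0, 0], [0, 0, 0]], angular=[[0, 0, 0], [0, 0, 0], [0, 0, 0], [0, 0, 0], [0, 0, 0], [0, 0, 0], [0, 0, 0], [0, 0, 0]])

```text
time_s: 16.7
tcp_pos: [0.551, -0.0694, 0.079]
eef_rot: [0.774, 0.633, -0.001, -0.001]
ft_force: [-7.2, 0.6, 15.7]
grip_width: 0.07
gripper_force: 8.0
```

Call:
servo_tool(offset=[[0, 0, -0.03], [0, 0, -0.05], [0, 0, -0.3], [0, 0, -0.4], [0.2, 0, 0], [0, 0, 0], [0, 0, 0]], angular=[[0, 0, 0], [0, 0, 0], [0, 0, 0], [0, 0, 0], [0, 0, 0], [0, 0, 0], [0, 0, 0]])

```text
time_s: 17.58
tcp_pos: [0.5558, -0.0462, 0.17]
eef_rot: [0.774, 0.633, -0.001, -0.001]
ft_force: [-0.3, 0.1, -0.0]
grip_width: 0.0701
gripper_force: 0.0
```

```bash
python3 - <<'E'
from h import *
s=robot.sense(); im=robot.grab_frame("wrist")[:,:,::-1].copy(); cv2.imwrite("pics/w7.png",im)
import pickle; pickle.dump(s,open("w7.pkl","wb"))
print(s["time_s"],s["tcp_pos"],s["ft_force"]); wrist(im,s)
E
```

```text
17.575 [ 0.55577526 -0.04617337  0.16999406] [-0.26226803  0.13305269 -0.03068452]
blob tool -18.3 -4.3 [ 45.6 163.8] 2.0 [  199   229   221    64 12266]
blob tool -125.1 4.5 [73.9 70.8] 80.4 [ 279  344   88   73 5039]
```

View pics/w7.png

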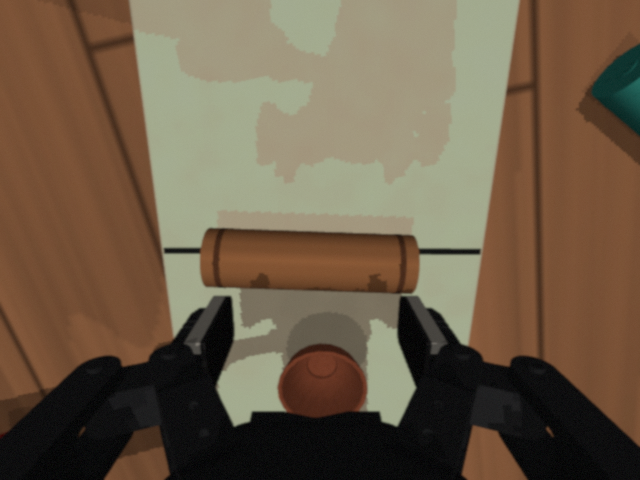

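The roller lies on the line (rows 229–293, columns 200–419). The line ends are at (164,250) and (480,252), and the bowl at (322,380) is untouched.

```bash
python3 - <<'E'
from h import *
import pickle; s=pickle.load(open("w7.pkl","rb")); im=cv2.imread("pics/w7.png")
gap(im,s,(164,250.3),(480,251.8),cols=(240,380),rows=(215,305))
robot.grab_frame("wrist"); im2=robot.grab_frame("wrist")[:,:,::-1]
print(robot.sense()["time_s"]); gap(im2,robot.sense(),(164,250.3),(480,251.8),cols=(240,380),rows=(215,305))
# independent: top view
t=robot.grab_frame("top")[:,:,::-1]; h=cv2.cvtColor(t,cv2.COLOR_BGR2HSV); cv2.imwrite("pics/t7.png",t)
E
```

```text
line [ -17.22489496 -121.72596289] [-18.1370711  132.91204607]
col 240 230 286 axis [-15.6 -55.9 130. ]
col 380 236 291 axis [-19.9  48.6 130. ]
across at mid: -0.4 mm, roller slope -2.34 deg, line slope -0.21, line mid y 5.6
17.725
line [ -17.21484715 -121.71304953] [-18.13208105 132.90541245]
col 240 230 286 axis [-15.6 -55.9 130. ]
col 380 235 290 axis [-19.1  48.6 130. ]
across at mid: 0.0 mm, roller slope -1.91 deg, line slope -0.21, line mid y 5.6
```

The roller is within 1 mm of the line, about 2° off it, about 10 mm from the line's middle, and still.

```bash
python3 -c "
from cell import robot
print(robot.sign_off())"
```

```text
the job is handed in; nothing more can be done
None
```

I rolled the roller onto the line and handed the job in; by wrist camera it lies still with its axis within about 1 mm of the line, 2° off it, 10 mm from its middle, the gripper clear and the bowl not touched; the verdict was not shown.

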